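Shut and lock the gate of a sample hopper

TASK

Shut and lock the gate of the low bench hopper by pushing its black knob: push it along the slot away from the slot's open-gate end to the corner, then sideways to the far end of the slot, and leave it there. Only push the knob, gently: do not grip it or pull it up, and leave the loose things on the hopper and around it where they stand.

Things in the scene. Friction and masses are not known exactly. Their poses are not given: they have to be found in the camera images.
- hopper: Low cream box with a flat steel deck, fixed. Sizes in mm: 240 along x, 320 along y, deck top 60 above the bench. Origin on the bench under its centre; x points away from the robot (turned up to 0.5 rad), y left, z up. An L slot, 15 wide, runs through the 8 thick deck: leg one runs along +x from slot_start to slot_corner (70), leg two along -y from slot_corner to slot_end (50).
- knob_top (a point): Centre of the top of the black knob: upright cylinder 30 across, 40 tall, top 46 above the deck, underside (steel rim 33 across) 6 above it. Its 12 pin runs in the slot with 1.5 play each side. Starts in leg one, 0 to 30 from slot_start. Does not tilt, slides with 2 to 3 N friction, stays where left, stops hard at the slot's walls. A 4 N spring holds it down; it could be pulled up 20.
- knob: The black knob itself with its pin; origin on its axis, at bench height, 106 mm below knob_top.
- slot_start (a point): Middle of the slot at the near, open-gate end of the first leg, where the pin's centre can come to, at deck height.
- slot_corner (a point): Where the pin's centre stands at the slot's corner, at deck height. The pin enters leg two only when within about 1.5 mm of here along the hopper's x.
- slot_end (a point): Pin's centre at the closed end of the second leg (gate shut and locked), at deck height.
- mouth (a point): Centre of the rim of the hopper's square mouth at the left of the deck: a rim 90 along x, 64 along y, standing 30 mm above the deck. An aluminium blade, 2.5 thick, lies flat on the deck there, moves along x with the knob and closes the mouth.
- weight: Bystander (sizes in mm): brass cylinder 30 across, 42 tall, standing on the deck's far right part; origin under its centre
- vial: Bystander (sizes in mm): small lidded glass vial 40 across, 55 tall, standing on the deck's near right part; origin under its centre
- beaker: Bystander (sizes in mm): clear plastic beaker 100 across, 120 tall, on the bench; origin under its centre
- jar: Bystander (sizes in mm): white plastic jar with yellow cap, 90 across, 150 tall, on the bench; origin under its centre
- spatula: Bystander (sizes in mm): hand spatula, 140 long, lying on the bench right of the hopper; origin below its middle

How it is judged:
On the way, in this order (a step that is already met when the one before it is completed fails the run):
1. the knob is pushed along the first leg to the corner (x of knob_top in the frame of hopper above 0.026 m and y of knob_top in the frame of hopper above 0.014 m and z of knob_top in the frame of hopper below 0.11 m), for 0.1 s.
2. the knob is pushed along the second leg to its end (x of knob_top in the frame of hopper above 0.026 m and y of knob_top in the frame of hopper below -0.026 m and z of knob_top in the frame of hopper below 0.11 m), for 0.2 s.
At the end, for the whole second after the job is handed in: the knob stands down in the slot, within 4 mm of the closed end of the slot's second leg; every loose thing is within 20 mm of where it stood (all of step 2 and x of knob_top in the frame of hopper below 0.034 m and y of knob_top in the frame of hopper above -0.034 m and distance of each of weight, vial, beaker, jar, spatula from where it was at the start of the episode below 0.02 m); the robot touches nothing.
It fails at once if the knob is gripped between the fingers, or forced with over 35 N (contact force between the fingers and knob above 35 N).
It fails at once if the knob is pulled up by more than 4 mm (not (z of knob_top in the frame of hopper below 0.11 m)).
It fails at once if a loose thing is shifted by more than 20 mm, lifted or tipped (distance of any of weight, vial, beaker, jar, spatula from where it was at the start of the episode above 0.02 m or angle between any of weight, vial, beaker, jar, spatula's own z axis and vertical above 0.4 rad).
It also fails if it takes over 45 s, if anything falls off the work surface, if the arm or the gripper's body presses on something with over 40 N, if the wrist force passes 120 N, or if a joint passes its speed limit or range.

ROBOT

A 6-joint arm with a two-finger parallel gripper is mounted at the origin on the work surface. World frame = base frame: x ahead of the robot, y to its left, z up, the work surface at z = 0. Lengths are in m, angles in rad, forces in N, time in s.
With the tool pointing down it reaches from about 0.325 to 0.775 m from the base axis. Payload 9.3 kg.
Tool frame: the origin (TCP) lies midway between the tips of the shut fingers; the grasp point (between the pads) lies 19 mm behind it; z points along the fingers, y is the direction in which the jaws open and shut (so a half turn about z gives the same grasp; the last joint's range is limited). The gripper opens to 85 mm and grips with 20 to 120 N. Pads are 22 mm wide; open, the fingers measure 114 mm over their backs; the gripper's body (76 mm by 85 mm) begins 54 mm behind the grasp point. The pads swing forward as they close: fully open they stand 13 mm farther back than shut.
Start: joints at [-1.263, 0.259, 0.021, 1.334, 0, 1.418], TCP at [0.245, -0.493, 0.231] pointing down, gripper open.
Joint ranges: [-3.04, 3.04], [-0.91, 1.82], [-1.04, 1.36], [-1.92, 1.95], [-1.52, 1.45], [-3.14, 3.14]. Speed limits (rad/s): [2.22, 2.22, 2.79, 3.14, 3.14, 3.14].

INTERFACE

Orientations are given as a 3x3 rotation matrix whose columns are the frame's x, y, z axes.
In Python, from station import manip gives the robot as it stands.
- The arm moves only by the shell command python3 -m pendant 'ROWS' [OPENING] [FORCE]. ROWS is JSON, one flat list of numbers, 4 for each row, row after row: the shift along the tool's x, y, z in units of 40 mm (1.0 is 40 mm), then the turn about the tool's z in degrees. A call has 1 to 5 rows; each row shifts and turns the pose as measured when the row begins, along the tool's axes as they then stand; what a row does not reach is not made up. A row lasts 1/8 s, in which the tool goes at most 62.5 mm and 10.7 degrees, less where a joint would pass 70% of its speed; a pose out of reach is approached as far as the arm can. A call is refused whole if a number of a shift passes 1 or a number of a turn 10.7, either way. A call with a gripper value outside its range is refused whole. OPENING is the finger opening in mm, from 0 to 85.4, set as the call begins (- or left out, the last holds). The fingers move at their own pace and stop on an object; FORCE is the grip in N (left out, the last holds). Time passes only in rows, so rows that do not move let the fingers close. It gives the time, the measured TCP pose, the force and the opening at its end, in the units of the state.
- manip.get_state(): the state, without advancing time (a new reading comes with each control period).
- manip.get_image(name): name is "side" or "top" or "wrist"; returns a dict with "img" (420x560x3 uint8, red, green, blue), "range_z" (420x560 float32, m along the optical axis (not along the pixel's ray), 0 where there is no reading), "mtx" (3x3 intrinsics, pixels), "R" (3x3) and "t" (3): a world point X has camera coordinates R X + t; the wrist camera has in their place "T_tool_cam" (4x4, takes a point from camera to tool coordinates, whose origin is the TCP and whose axes are the flange's). Camera axes: x right, y down, z forward; pixel columns grow to the right and rows downward; lengths in m; the calibration is good to about 2 mm. A picture is of the moment at which its call begins: read the wrist's pose just before it.
- manip.finish_job(): hands the job in, once; it reports no verdict.
The state is a dict: "clock": time; "joint_positions": joint angles; "joint_vel": joint speeds; "tau": joint torques, N m; "ee_pos": TCP position; "tcp_rot": TCP orientation; "force": force on the tool from outside, world axes, zero at the start; "torque": the same for the moment, N m; "grip_width": finger opening in m.
Only numpy, scipy, OpenCV 4.12 (cv2) and the standard library are available. Lean on these libraries where they do the work, as an engineer would, in place of code of your own. Each camera call takes 0.05 s, during which the arm holds its last target.

## Working session

There is one attempt and no reset: what is moved stays moved. The work goes in short steps, Python scripts to look and compute and a shell command to move; the robot and the scene stay as the last step left them, time stands still between calls to the robot, and variables do not carry over. Pictures are saved under pics/ and viewed, and the job is handed in when it is done.

```bash
mkdir -p pics; ls; python3 - <<'E'
from station import manip
import cv2,numpy as np
s=manip.get_state()
for k in ("clock","ee_pos","tcp_rot","force","grip_width"): print(k,np.round(s[k],3).tolist())
for n in("side","top"):
    d=manip.get_image(n); cv2.imwrite(f"pics/{n}0.png",d["img"][:,:,::-1]); np.savez(f"{n}0.npz",**d); print(n,d["mtx"].tolist(),np.round(-d["R"].T@d["t"],3),np.round(d["R"],3).tolist())
E
```

```text
pics
clock 0.0
ee_pos [0.244, -0.492, 0.231]
tcp_rot [[0.896, 0.445, -0.0], [0.445, -0.896, 0.001], [0.0, -0.001, -1.0]]
force [0.277, -0.419, 0.046]
grip_width 0.085
side [[455.76275055697477, 0.0, 277.07097236069114], [0.0, 455.76275055697477, 214.9576113957552], [0.0, 0.0, 1.0]] [ 0.384 -0.825  0.844] [[0.983, -0.185, 0.01], [-0.116, -0.655, -0.746], [0.145, 0.732, -0.665]]
top [[429.52090546689976, 0.0, 277.52137151910676], [0.0, 429.52090546689976, 205.43884769322747], [0.0, 0.0, 1.0]] [ 0.511 -0.009  1.291] [[0.001, -1.0, -0.013], [-0.999, 0.0, -0.052], [0.052, 0.013, -0.999]]
```

View pics/top0.png

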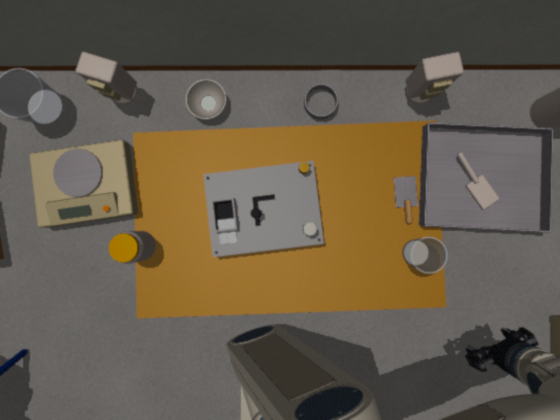

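View pics/side0.png

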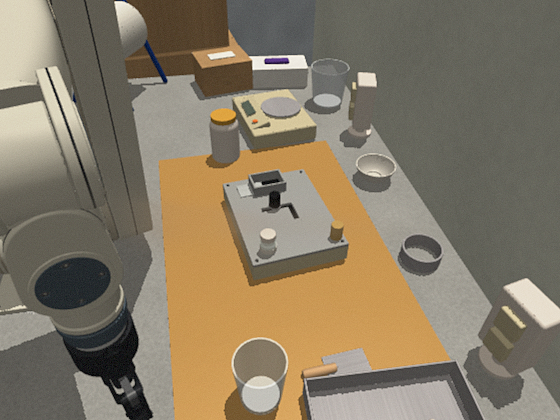

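The top view shows the hopper deck with corners near (205,176), (311,162), (323,243) and (216,256). The knob is near (257,213), with the slot running up to about (254,198) and then right to about (273,197). The vial is near (310,229), the weight near (305,168) and the mouth near (225,212). I'll measure these next.

```bash
cat > h.py <<'E'
import numpy as np,cv2
def load(n): return dict(np.load(n))
def cloud(d):
    h,w=d["range_z"].shape; u,v=np.meshgrid(np.arange(w),np.arange(h)); K=d["mtx"]; z=d["range_z"]
    P=np.stack([(u-K[0,2])/K[0,0]*z,(v-K[1,2])/K[1,1]*z,z],-1)
    return (P-d["t"])@d["R"]
def ray(d,uv,z):
    c=-d["R"].T@d["t"]; r=d["R"].T@np.linalg.inv(d["mtx"])@np.array([*uv,1.]); return c+r*(z-c[2])/r[2]
def proj(d,X):
    q=d["mtx"]@(d["R"]@X+d["t"]); return q[:2]/q[2]
E
python3 - <<'E'
from h import *
d=load("top0.npz");W=cloud(d)
sub=W[165:245,200:325,2]; print("z deck med",np.median(sub))
m=((W[...,2]>.045)&(d["range_z"]>0)).astype(np.uint8); m2=np.zeros_like(m); m2[155:262,198:330]=m[155:262,198:330]
c=max(cv2.findContours(m2,0,2)[0],key=cv2.contourArea)
ap=cv2.approxPolyDP(c,6,True)[:,0];print("approx",ap.tolist())
P=np.array([ray(d,p,.06)[:2] for p in c[:,0]],np.float32)
r=cv2.minAreaRect(P);print(r)
pts=cv2.boxPoints(r);print(pts)
for n in("top","side"):
    d=load(n+"0.npz");g=d["img"]
    b=((g.max(2)<45)*255).astype(np.uint8)
    if n=="top": x0,y0,x1,y1=195,150,335,265
    else: x0,y0,x1,y1=210,160,360,280
    im=cv2.resize(g[y0:y1,x0:x1,::-1],None,fx=5,fy=5,interpolation=cv2.INTER_CUBIC); cv2.imwrite(f"pics/{n}crop.png",np.clip(im*1.3,0,255).astype(np.uint8))
E
```

```text
z deck med 0.05956606660515923
approx [[313, 162], [203, 174], [212, 255], [323, 243]]
((0.5666471719741821, 0.04971814155578613), (0.23990164697170258, 0.3198924660682678), 6.986580848693848)
[[ 0.42813164  0.19388628]
 [ 0.4670424  -0.12363088]
 [ 0.7051627  -0.09445   ]
 [ 0.66625196  0.22306716]]
```

View pics/topcrop.png

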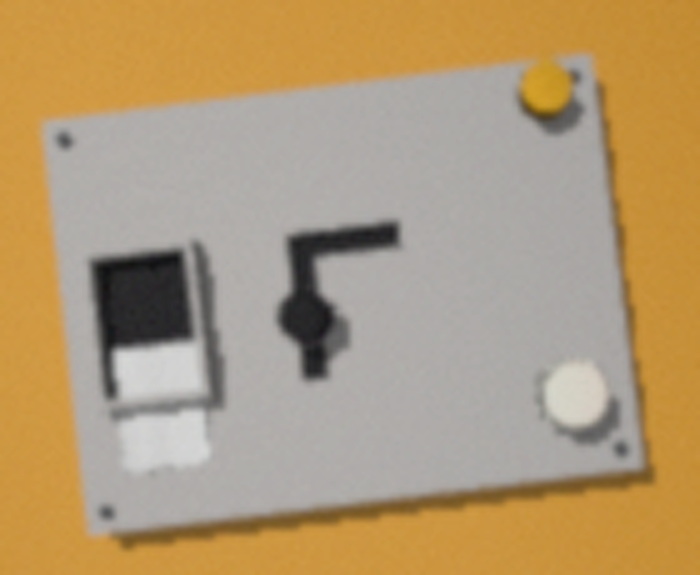

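View pics/sidecrop.png

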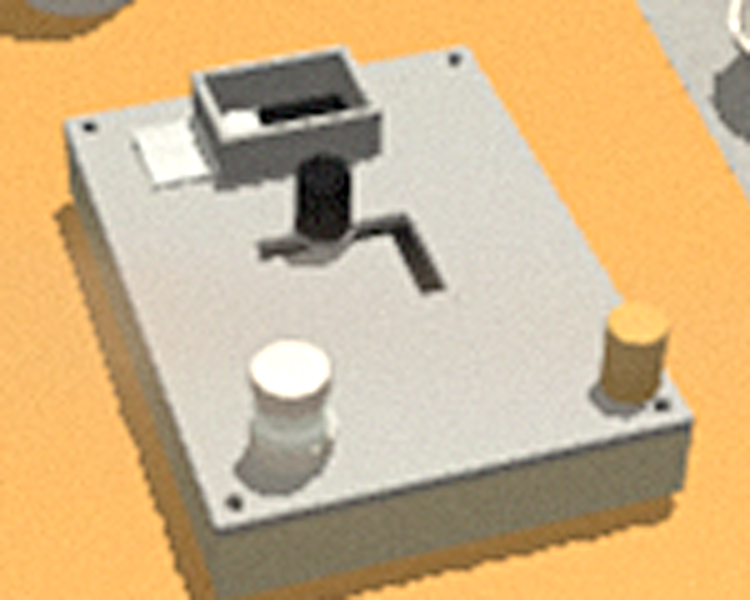

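```bash
cat > fr.py <<'E'
from h import *
d=load("top0.npz")
uv=lambda X,Y:((X+.5)/5-.5+195,(Y+.5)/5-.5+150)
q=lambda X,Y,z:ray(d,uv(X,Y),z)[:2]
C=np.array([q(*p,.06) for p in [(44,120),(592,55),(646,468),(92,533)]])
# corners in hopper frame: FL(.12,.16) FR(.12,-.16) NR NL
M=np.array([(.12,.16),(.12,-.16),(-.12,-.16),(-.12,.16)])
cc=C.mean(0);H=(M.T@(C-cc));a=np.arctan2(H[0,1]-H[1,0],H[0,0]+H[1,1])
R=np.array([[np.cos(a),-np.sin(a)],[np.sin(a),np.cos(a)]])
toH=lambda p:(np.asarray(p)-cc)@R
toW=lambda p:cc+R@np.asarray(p)
E
python3 - <<'E'
from fr import *
np.set_printoptions(precision=4,suppress=True)
print("yaw",a,"c",cc,"resid\n",toH(C)-M)
for n,p,z in [("slot outer corner",(288,237),.06),("end top",(398,223),.06),("end bot",(399,245),.06),("start",(315,378),.06),("knobtop",(306,316),.106),("vial",(576,393),.115),("weight",(546,88),.102),("rimR near",(213,400),.09),("rimR far",(194,242),.09)]:
    w=q(*p,z);print(n,w,toH(w))
s=load("side0.npz")
for n,p in [("start",(-.04,.02,.06)),("corner",(.03,.02,.06)),("end",(.03,-.03,.06))]:
    X=np.r_[toW(p[:2]),p[2]]
    print(n,X,"side crop px",(proj(s,X)-[210,160])*5)
# knob top from side
w=ray(s,((325+.5)/5-.5+210,(163+.5)/5-.5+160),.106);print("side knobtop",w,toH(w[:2]))
E
```

```text
yaw 0.12026333033297865 c [0.567  0.0482] resid
 [[-0.     -0.0002]
 [-0.0009  0.0014]
 [ 0.      0.0001]
 [ 0.0009 -0.0013]]
slot outer corner [0.5992 0.08  ] [0.0358 0.0277]
end top [0.6072 0.0168] [ 0.0362 -0.0361]
end bot [0.5945 0.0162] [ 0.0235 -0.0351]
start [0.5182 0.0642] [-0.0465  0.0217]
knobtop [0.5521 0.0666] [-0.0125  0.02  ]
vial [ 0.5098 -0.0817] [-0.0723 -0.1221]
weight [ 0.6792 -0.0664] [ 0.0977 -0.1273]
rimR near [0.5057 0.1195] [-0.0523  0.0781]
rimR far [0.5942 0.1306] [0.037  0.0785]
start [0.5248 0.0633 0.06  ] side crop px [271.4483 249.1067]
corner [0.5943 0.0717 0.06  ] side crop px [398.0595 223.8678]
end [0.6003 0.022  0.06  ] side crop px [429.2539 284.1204]
side knobtop [0.5541 0.0747 0.106 ] [-0.0096  0.0278]
```

```bash
python3 -m pendant '[1,-0.8,0,0, 1,-0.8,0,0, 1,-0.8,0,0, 1,-0.8,0,0, 1,-0.8,0,0]' 0 20; cat > st.py <<'E'
import sys
from fr import *
from station import manip
np.set_printoptions(precision=4,suppress=True)
s=manip.get_state();p=np.array(s["ee_pos"]);T=np.array(s["tcp_rot"]);x=T[:,0]
print("t",s["clock"],"tcp",p,"hop",toH(p[:2]),"yaw rel hop deg",np.degrees(np.arctan2(x[1],x[0])-a),"F hop",R.T@np.array(s["force"])[:2],s["force"][2],"w",s["grip_width"],"j",np.array(s["joint_positions"]))
if len(sys.argv)>3:
    g=np.array([float(v) for v in sys.argv[1:4]]); W=np.r_[toW(g[:2]),g[2]]
    print("rows units",(T.T@(W-p))/.04)
E
python3 st.py -0.06 0.02 0.2
```

```text
clock: 0.72
ee_pos: [0.3537, -0.2562, 0.2285]
tcp_rot: [[0.899, 0.439, -0.002], [0.439, -0.898, 0.005], [0.0, -0.005, -1.0]]
force: [0.7, 0.2, -0.6]
grip_width: 0.0005
t 0.725 tcp [ 0.3537 -0.2562  0.2285] hop [-0.2482 -0.2766] yaw rel hop deg 19.147819150204526 F hop [0.7155 0.1478] -0.6058017116245725 w 0.0005298956056388285 j [-0.8206  0.0692 -0.2211  1.2855  0.0017  1.8665]
rows units [ 6.8779 -5.4583  0.7421]
```

```bash
python3 -m pendant '[1,-0.8,0,0, 1,-0.8,0,0, 1,-0.8,0,0, 1,-0.8,0,0, 1,-0.8,0,0]'; python3 -m pendant '[0,0,0,-10.5, 0,0,0,-10.5, 0,0,0,-10.5, 0,0,0,-10.5, 0,0,0,-10.5]';python3 -m pendant '[0,0,0,-10.5, 0,0,0,-10.5, 0,0,0,0]';
python3 st.py -0.06 0.02 0.2
```

```text
clock: 1.35
ee_pos: [0.465, -0.0162, 0.2289]
tcp_rot: [[0.899, 0.438, -0.002], [0.438, -0.899, 0.005], [-0.0, -0.005, -1.0]]
force: [-0.2, 0.1, -0.4]
grip_width: 0.0
clock: 1.98
ee_pos: [0.4652, -0.0114, 0.2271]
tcp_rot: [[0.177, 0.984, -0.006], [0.984, -0.177, 0.006], [0.005, -0.007, -1.0]]
force: [-0.4, -0.1, 0.7]
grip_width: 0.0002
clock: 2.35
ee_pos: [0.4646, -0.0112, 0.2263]
tcp_rot: [[-0.195, 0.981, -0.008], [0.981, 0.195, 0.007], [0.008, -0.007, -1.0]]
force: [0.3, -0.2, -0.8]
grip_width: 0.0004
t 2.35 tcp [ 0.4646 -0.0112  0.2263] hop [-0.1087 -0.0468] yaw rel hop deg 94.35440165012602 F hop [ 0.2578 -0.2584] -0.7708639424037784 w 0.00036677182611430224 j [-0.2081  0.1207 -0.168   1.2914  0.0047  1.1664]
rows units [1.5665 1.3453 0.66  ]
```

```bash
python3 -m pendant '[0.8,0.6,0.4,4, 0.7,0.6,0.3,0, 0,0,0,0]'; python3 st.py -0.06 0.02 0.2; python3 - <<'E'
from station import manip
import cv2,numpy as np
d=manip.get_image("wrist"); cv2.imwrite("pics/w1.png",d["img"][:,:,::-1]);print(np.round(d["T_tool_cam"],3).tolist(),d["mtx"].tolist())
E
```

```text
clock: 2.72
ee_pos: [0.5032, 0.0568, 0.1975]
tcp_rot: [[-0.107, 0.994, -0.008], [0.994, 0.108, 0.006], [0.007, -0.007, -1.0]]
force: [-0.2, -0.5, 0.1]
grip_width: 0.0
t 2.725 tcp [0.5032 0.0568 0.1975] hop [-0.0623  0.0162] yaw rel hop deg 89.27825623109372 F hop [-0.3018 -0.5074] 0.10371075070994462 w 4.619337194072189e-05 j [-0.0568  0.2023 -0.1409  1.236   0.0057  1.4063]
rows units [ 0.0966  0.0553 -0.0633]
[[-0.0, -0.954, -0.298, 0.076], [1.0, 0.0, -0.001, -0.0], [0.001, -0.298, 0.954, -0.143], [0.0, 0.0, 0.0, 1.0]] [[299.68969497968715, 0.0, 282.08706798966006], [0.0, 299.68969497968715, 207.3310306353171], [0.0, 0.0, 1.0]]
```

View pics/w1.png

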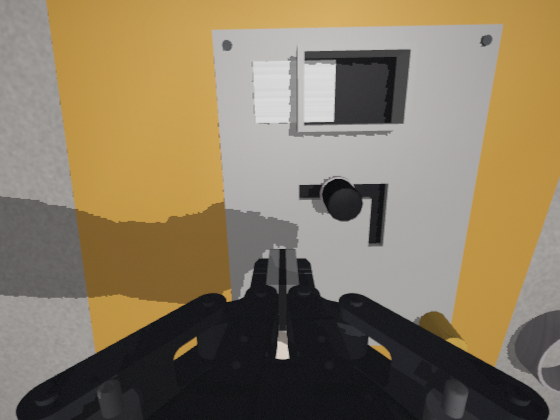

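The wrist view shows the knob top at about (345,205), the slot corner near (378,190) and the slot end near (376,238). The fingers are on the near side of the knob. I'll cross-check these against the top view.

```bash
cat > wr.py <<'E'
from fr import *
from station import manip
np.set_printoptions(precision=4,suppress=True)
def shot(name):
    s=manip.get_state();d=manip.get_image("wrist");cv2.imwrite(name,d["img"][:,:,::-1])
    T=np.eye(4);T[:3,:3]=s["tcp_rot"];T[:3,3]=s["ee_pos"];G=T@d["T_tool_cam"]
    e=dict(img=d["img"],mtx=d["mtx"],range_z=d["range_z"],R=G[:3,:3].T,t=-G[:3,:3].T@G[:3,3]);return e
E
python3 - <<'E'
from wr import *
e=shot("pics/w2.png")
for n,p,z in[("knob",(345,205),.106),("outer corner",(386,184),.06),("end outer",(383,243),.06),("start in",(299,191),.06),("rim near right",(298,131),.09),("rim far right",(403,125),.09),("deck NL",(214,31),.06),("deck FL",(500,25),.06)]:
    w=ray(e,p,z);print(n,toH(w[:2]))
E
```

```text
knob [-0.0124  0.0207]
outer corner [0.0352 0.0274]
end outer [ 0.0375 -0.0337]
start in [-0.0478  0.0215]
rim near right [-0.0502  0.079 ]
rim far right [0.0343 0.0826]
deck NL [-0.1191  0.1592]
deck FL [0.1169 0.1601]
```

```bash
python3 -m pendant '[0.1,0,1,0, 0,0,1,0, 0,0,0.6,0, 0,0,0,0]'; python3 st.py -0.06 0.02 0.08
```

```text
clock: 3.32
ee_pos: [0.5012, 0.057, 0.0944]
tcp_rot: [[-0.097, 0.995, -0.003], [0.995, 0.097, 0.005], [0.005, -0.003, -1.0]]
force: [-0.6, -0.2, 0.1]
grip_width: 0.0002
t 3.325 tcp [0.5012 0.057  0.0944] hop [-0.0642  0.0166] yaw rel hop deg 88.68411692297994 F hop [-0.6461 -0.1584] 0.06533228069635438 w 0.00020119975990203233 j [-0.056   0.2653 -0.3353  0.9736  0.0046  1.4175]
rows units [0.0857 0.1037 0.3601]
```

```bash
python3 -m pendant '[0.1,0,0.36,-1.3, 0,0.1,0,0, 0,0.3,0,0, 0,0.2,0,0]'; python3 st.py -0.01 0.02 0.08;  python3 -m pendant '[0,0.2,0,0, 0,0.2,0,0]'; python3 st.py -0.01 0.02 0.08
```

```text
clock: 3.82
ee_pos: [0.5274, 0.0634, 0.0826]
tcp_rot: [[-0.119, 0.993, 0.002], [0.993, 0.119, 0.004], [0.004, 0.002, -1.0]]
force: [-2.5, -1.3, -1.7]
grip_width: 0.0004
t 3.825 tcp [0.5274 0.0634 0.0826] hop [-0.0375  0.0198] yaw rel hop deg 89.92616958271222 F hop [-2.6601 -0.9872] -1.7476302593013249 w 0.0004341633250013266 j [-0.0408  0.314  -0.2972  0.9581  0.0044  1.411 ]
rows units [0.0052 0.6866 0.066 ]
clock: 4.08
ee_pos: [0.544, 0.0655, 0.0825]
tcp_rot: [[-0.119, 0.993, 0.0], [0.993, 0.119, 0.004], [0.004, 0.001, -1.0]]
force: [-3.2, -0.6, -0.6]
grip_width: 0.0003
t 4.075 tcp [0.544  0.0655 0.0825] hop [-0.0207  0.0199] yaw rel hop deg 89.93156306262314 F hop [-3.2462 -0.1832] -0.6145886577054407 w 0.00025182610517040263 j [-0.0356  0.3406 -0.2565  0.9737  0.0041  1.4161]
rows units [0.0028 0.2674 0.0623]
```

```bash
cat > kb.py <<'E'
import sys
from wr import *
e=shot(sys.argv[1])
g=e["img"].astype(int);W=cloud(e)
m=((W[...,2]>.1)&(W[...,2]<.112)&(g.max(2)<70)&(e["range_z"]>0)).astype(np.uint8)
Hh=(W[...,:2]-cc)@R
s=manip.get_state();tp=toH(np.array(s["ee_pos"])[:2])
n,l,st,c=cv2.connectedComponentsWithStats(m)
for i in range(1,n):
    if st[i,4]>60:
        P=Hh[l==i];print("blob",st[i].tolist(),c[i],"hop bbox centre",(P.min(0)+P.max(0))/2,"size",np.ptp(P,axis=0))
print("tcp",tp)
E
python3 kb.py pics/w3.png
```

```text
blob [298, 250, 78, 52, 2593] [341.6012 275.5476] hop bbox centre [0.0037 0.0252] size [0.0357 0.023 ]
blob [279, 261, 7, 15, 95] [281.9789 267.8632] hop bbox centre [-0.021   0.0308] size [0.0028 0.0016]
blob [251, 269, 17, 15, 192] [259.349  276.1094] hop bbox centre [-0.0311  0.0271] size [0.0065 0.0015]
tcp [-0.0196  0.0198]
```

View pics/w3.png

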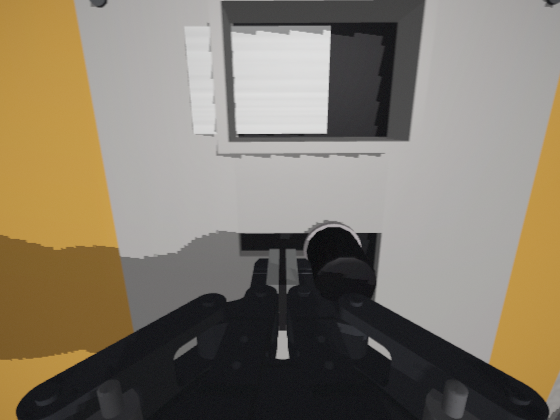

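```bash
python3 -m pendant '[0,0.2,0,0, 0,0.15,0,0]'; python3 - <<'E'
from wr import *
e=shot("pics/w4.png");s=manip.get_state();print(toH(np.array(s["ee_pos"])[:2]),s["force"])
E
python3 kb.py pics/w5.png
```

```text
clock: 4.38
ee_pos: [0.5596, 0.0674, 0.0825]
tcp_rot: [[-0.119, 0.993, 0.001], [0.993, 0.119, 0.004], [0.004, 0.001, -1.0]]
force: [-1.6, -0.2, 0.9]
grip_width: -0.0001
[-0.0043  0.0198] [-1.7015  0.6239  0.0372]
blob [297, 250, 79, 52, 2588] [341.3787 275.3779] hop bbox centre [0.02   0.0249] size [0.036  0.0237]
blob [278, 261, 8, 15, 93] [281.6882 268.1398] hop bbox centre [-0.0048  0.0309] size [0.0031 0.0017]
blob [251, 270, 17, 14, 193] [259.4197 276.1969] hop bbox centre [-0.0147  0.0268] size [0.0066 0.0018]
tcp [-0.0046  0.0198]
```

View pics/w4.png

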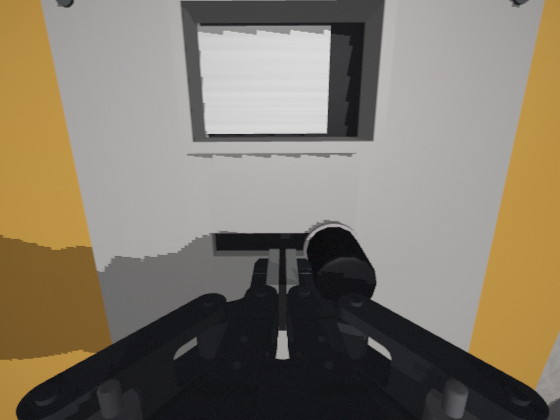

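```bash
for i in 1; do python3 -m pendant '[0,0.1,0,0]'; done; python3 -m pendant '[0,0.05,0,0]'; python3 -m pendant '[0,0.05,0,0]'; python3 st.py 0.004 0.02 0.082
```

```text
clock: 4.6
ee_pos: [0.5638, 0.0678, 0.0826]
tcp_rot: [[-0.119, 0.993, 0.001], [0.993, 0.119, 0.004], [0.004, 0.002, -1.0]]
force: [-2.9, 0.3, -0.1]
grip_width: 0.0002
clock: 4.72
ee_pos: [0.5659, 0.0681, 0.0825]
tcp_rot: [[-0.119, 0.993, 0.001], [0.993, 0.119, 0.004], [0.004, 0.002, -1.0]]
force: [-2.7, -0.7, 1.0]
grip_width: -0.0001
clock: 4.85
ee_pos: [0.5675, 0.0684, 0.0825]
tcp_rot: [[-0.119, 0.993, 0.0], [0.993, 0.119, 0.004], [0.004, 0.001, -1.0]]
force: [-8.0, -0.6, 3.5]
grip_width: 0.0
t 4.85 tcp [0.5675 0.0684 0.0825] hop [0.003  0.0199] yaw rel hop deg 89.93570827430679 F hop [-8.0524  0.3435] 3.4608467850427758 w 2.9819469253184792e-05 j [-0.0291  0.3767 -0.1991  0.9949  0.0042  1.4225]
rows units [0.0022 0.0252 0.0121]
```

```bash
python3 -m pendant '[0,0.02,0,0, 0,0,0,0]'; python3 st.py; python3 - <<'E'
from wr import *
e=shot("pics/w6.png")
d=manip.get_image("top");g=d["img"]
cv2.imwrite("pics/t6.png",cv2.resize(g[150:265,195:335,::-1],None,fx=5,fy=5,interpolation=cv2.INTER_CUBIC))
E
```

```text
clock: 5.1
ee_pos: [0.5671, 0.0683, 0.0826]
tcp_rot: [[-0.119, 0.993, -0.002], [0.993, 0.119, 0.004], [0.004, -0.001, -1.0]]
force: [-2.8, -0.1, 0.9]
grip_width: -0.0
t 5.1 tcp [0.5671 0.0683 0.0826] hop [0.0026 0.0199] yaw rel hop deg 89.92648531116315 F hop [-2.7486  0.2464] 0.9245217383568529 w -2.8378742461523223e-05 j [-0.029   0.3774 -0.1977  0.9977  0.0037  1.4228]
```

View pics/w6.png

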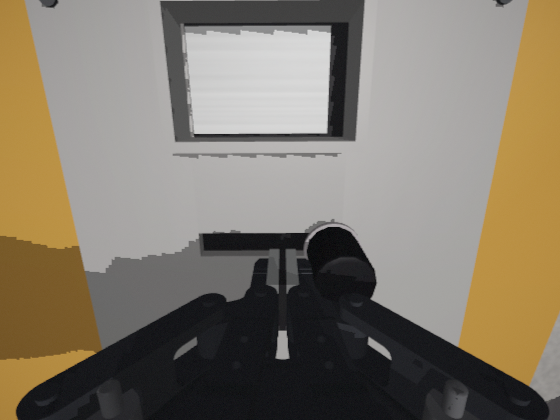

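```bash
python3 -m pendant '[0,0.06,0,0]'; python3 st.py;  python3 -m pendant '[0,0.05,0,0]'; python3 st.py
```

```text
clock: 5.32
ee_pos: [0.5678, 0.0684, 0.0824]
tcp_rot: [[-0.119, 0.993, -0.005], [0.993, 0.119, 0.003], [0.004, -0.005, -1.0]]
force: [-16.7, -2.1, 10.2]
grip_width: 0.0002
t 5.325 tcp [0.5678 0.0684 0.0824] hop [0.0033 0.0199] yaw rel hop deg 89.92572498572878 F hop [-16.786   -0.0767] 10.177986505872378 w 0.00024304395724557992 j [-0.0284  0.3805 -0.1931  1.0025  0.0031  1.4234]
clock: 5.45
ee_pos: [0.5676, 0.0684, 0.0824]
tcp_rot: [[-0.119, 0.993, -0.009], [0.993, 0.119, 0.002], [0.004, -0.009, -1.0]]
force: [-14.3, -3.7, 10.9]
grip_width: -0.0002
t 5.45 tcp [0.5676 0.0684 0.0824] hop [0.0031 0.0199] yaw rel hop deg 89.91815309109704 F hop [-14.6402  -1.9344] 10.91418792231952 w -0.00023240917104923661 j [-0.028   0.3827 -0.1896  1.0078  0.0022  1.4239]
```

```bash
python3 -m pendant '[0,-0.3,0,0, 0,-0.3,0,0, 0,0,-1,0, 0,0,-1,0, 0,0,0,0]'; python3 st.py .03 .0575 .15; python3 - <<'E'
from wr import *
e=shot("pics/w7.png")
E
```

```text
clock: 6.08
ee_pos: [0.5434, 0.0652, 0.165]
tcp_rot: [[-0.119, 0.993, -0.006], [0.993, 0.119, 0.003], [0.004, -0.005, -1.0]]
force: [-0.1, 0.1, -0.3]
grip_width: 0.0002
t 6.075 tcp [0.5434 0.0652 0.165 ] hop [-0.0214  0.0197] yaw rel hop deg 89.91640907905261 F hop [-0.101   0.0947] -0.2847615381525512 w 0.00017909207485405123 j [-0.0355  0.2848 -0.1128  1.1788  0.0028  1.4164]
rows units [0.9466 1.2853 0.3718]
```

View pics/w7.png

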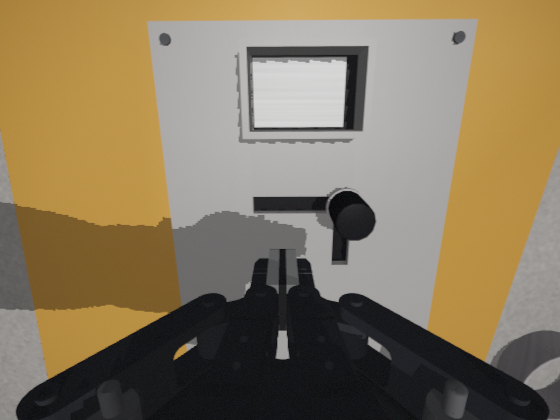

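The knob stands at the slot's corner, with its top near (353,216) and leg two running down to about (340,262). I'll measure it and move over to the gap on its left.

```bash
python3 - <<'E'
from wr import *
e=shot("pics/w7b.png")
for n,p,z in[("knob",(353,216),.106),("rim R near",(240,141),.09),("rim R far",(360,131),.09),("slot end",(340,264),.06)]: print(n,toH(ray(e,p,z)[:2]))
E
python3 -m pendant '[0.5,0.7,0,0, 0.5,0.6,0,0, 0,0,0,0]'; python3 st.py .03 .0575 .08
```

```text
knob [0.027  0.0275]
rim R near [-0.0527  0.078 ]
rim R far [0.0315 0.0848]
slot end [ 0.0294 -0.0343]
clock: 6.55
ee_pos: [0.5884, 0.1117, 0.1583]
tcp_rot: [[-0.117, 0.993, -0.014], [0.993, 0.117, 0.003], [0.005, -0.014, -1.0]]
force: [0.4, -0.3, 0.6]
grip_width: -0.0001
t 6.55 tcp [0.5884 0.1117 0.1583] hop [0.0289 0.0605] yaw rel hop deg 89.84491261178177 F hop [ 0.3375 -0.2946] 0.6377510712498965 w -0.00011530712899003565 j [0.0457 0.379  0.0107 1.2167 0.0038 1.4989]
rows units [-0.0831  0.0548  1.9553]
```

```bash
python3 -m pendant '[-0.05,0.05,0.8,0, 0,0,0.7,0, 0,0,0.4,0, 0,0,0,0]'; python3 st.py .03 .0575 .082;python3 - <<'E'
from wr import *
e=shot("pics/w8.png")
E
```

```text
clock: 7.05
ee_pos: [0.5855, 0.1084, 0.0765]
tcp_rot: [[-0.117, 0.993, -0.02], [0.993, 0.117, 0.002], [0.005, -0.02, -1.0]]
force: [0.3, -0.4, -0.1]
grip_width: 0.0005
t 7.05 tcp [0.5855 0.1084 0.0765] hop [0.0257 0.0575] yaw rel hop deg 89.84736008848766 F hop [ 0.2732 -0.4597] -0.14112618012896166 w 0.000472463893991954 j [ 0.0407  0.4305 -0.1274  1.0332  0.0031  1.4938]
rows units [ 0.0002  0.1053 -0.1399]
```

View pics/w8.png

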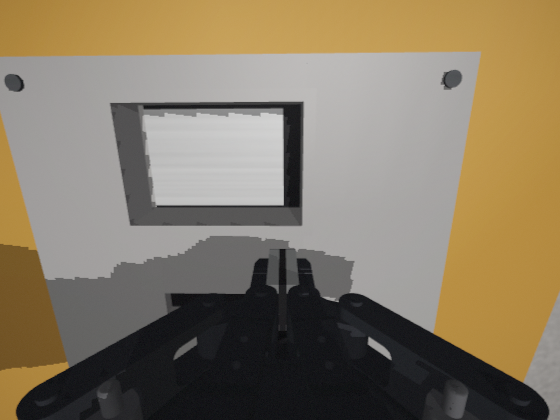

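The fingertips are down in the gap between the mouth rim (bottom edge at row 225) and the knob, with clear deck around them. Next is the sideways push.

```bash
python3 -m pendant '[0,0.12,-0.1,0, -0.2,0,0,0, -0.15,0,0,0]'; python3 st.py .03 -.004 .082; python3 -m pendant '[-0.15,0,0,0, -0.1,0,0,0]'; python3 st.py .03 -.004 .082
```

```text
clock: 7.48
ee_pos: [0.5934, 0.0946, 0.0833]
tcp_rot: [[-0.118, 0.993, -0.017], [0.993, 0.118, 0.003], [0.005, -0.016, -1.0]]
force: [-1.3, 2.6, -1.7]
grip_width: 0.0
t 7.475 tcp [0.5934 0.0946 0.0833] hop [0.0318 0.0428] yaw rel hop deg 89.88058976418331 F hop [-1.0115  2.7169] -1.7196015750804454 w 1.3847154306334362e-05 j [ 0.0169  0.4313 -0.1069  1.0493  0.0032  1.4694]
rows units [-1.1712 -0.0433  0.0268]
clock: 7.72
ee_pos: [0.5947, 0.084, 0.0834]
tcp_rot: [[-0.118, 0.993, -0.016], [0.993, 0.118, 0.004], [0.006, -0.016, -1.0]]
force: [0.7, 1.5, -2.0]
grip_width: -0.0003
t 7.725 tcp [0.5947 0.084  0.0834] hop [0.0319 0.0322] yaw rel hop deg 89.8685913346518 F hop [0.9153 1.4061] -2.011169140665124 w -0.00033064574711274555 j [-0.0012  0.4306 -0.1078  1.0489  0.0038  1.4515]
rows units [-0.9043 -0.044   0.0294]
```

Force stays at 2–3 N, so the knob is sliding freely in leg two.

```bash
python3 -m pendant '[-0.2,-0.02,0,0, -0.2,0,0,0, -0.2,0,0,0]'; python3 st.py .03 -.004 .082; python3 -m pendant '[-0.1,0,0,0]'; python3 st.py .03 -.004 .082
```

```text
clock: 8.1
ee_pos: [0.5973, 0.0588, 0.0835]
tcp_rot: [[-0.118, 0.993, -0.015], [0.993, 0.118, 0.004], [0.006, -0.015, -1.0]]
force: [0.6, 3.4, -0.8]
grip_width: -0.0001
t 8.1 tcp [0.5973 0.0588 0.0835] hop [0.0314 0.0068] yaw rel hop deg 89.89882013316429 F hop [1.0088 3.2636] -0.7802922694639378 w -8.93143746241174e-05 j [-0.0434  0.4293 -0.1096  1.0474  0.0035  1.4089]
rows units [-0.2711 -0.0335  0.0364]
clock: 8.22
ee_pos: [0.5979, 0.0541, 0.0835]
tcp_rot: [[-0.118, 0.993, -0.015], [0.993, 0.118, 0.004], [0.006, -0.015, -1.0]]
force: [0.1, 1.9, -1.2]
grip_width: -0.0001
t 8.225 tcp [0.5979 0.0541 0.0835] hop [0.0314 0.0021] yaw rel hop deg 89.86878494777551 F hop [0.3626 1.8316] -1.1998562463662272 w -8.474856953249969e-05 j [-0.0511  0.4295 -0.1093  1.0475  0.0032  1.4016]
rows units [-0.1524 -0.0336  0.0362]
```

```bash
python3 -m pendant '[-0.08,0,0,0]'|grep -E 'force'; python3 -m pendant '[-0.05,0,0,0]'|grep -E 'force'; python3 -m pendant '[-0.05,0,0,0]'; python3 st.py
```

```text
force: [1.1, 3.0, -0.5]
force: [0.7, 5.2, -0.3]
clock: 8.6
ee_pos: [0.5986, 0.048, 0.0835]
tcp_rot: [[-0.118, 0.993, -0.015], [0.993, 0.118, 0.008], [0.009, -0.014, -1.0]]
force: [-0.4, 16.7, 0.8]
grip_width: 0.0004
t 8.6 tcp [0.5986 0.048  0.0835] hop [ 0.0314 -0.004 ] yaw rel hop deg 89.90744281777526 F hop [ 1.6061 16.5998] 0.832407050948083 w 0.0004378420084842199 j [-0.063   0.4299 -0.1087  1.0482  0.0067  1.389 ]
```

The knob hit a hard stop at the predicted TCP y of -0.004. I'll hold briefly, back off, lift and check.

```bash
python3 -m pendant '[0,0,0,0, 0,0,0,0, 0.3,0,0,0, 0.2,0,0,0, 0,0,-1,0]'; python3 -m pendant '[0,0,-1,0, 0,0,-1,0, 0.6,-0.6,0,0, 0.6,-0.6,0,0, 0,0,0,0]'; python3 st.py; python3 - <<'E'
from wr import *
e=shot("pics/w9.png")
d=manip.get_image("side");np.savez("side9.npz",**d)
cv2.imwrite("pics/s9.png",d["img"][:,:,::-1])
for n,p in [("weight",0)]:pass
E
```

```text
clock: 9.22
ee_pos: [0.5947, 0.0692, 0.1216]
tcp_rot: [[-0.119, 0.993, -0.022], [0.993, 0.119, 0.007], [0.009, -0.021, -1.0]]
force: [0.2, -0.9, -0.1]
grip_width: -0.0002
clock: 9.85
ee_pos: [0.5422, 0.1135, 0.2087]
tcp_rot: [[-0.12, 0.993, -0.017], [0.993, 0.12, 0.005], [0.007, -0.016, -1.0]]
force: [-0.9, 0.0, 0.3]
grip_width: -0.0004
t 9.85 tcp [0.5422 0.1135 0.2087] hop [-0.0167  0.0677] yaw rel hop deg 89.97873860950216 F hop [-0.882   0.1467] 0.3191702013502751 w -0.00036300810804544754 j [ 0.0516  0.2831 -0.0018  1.3022  0.0061  1.5024]
```

View pics/w9.png

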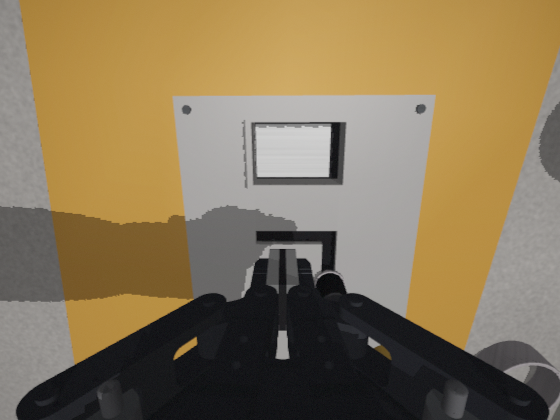

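View pics/s9.png

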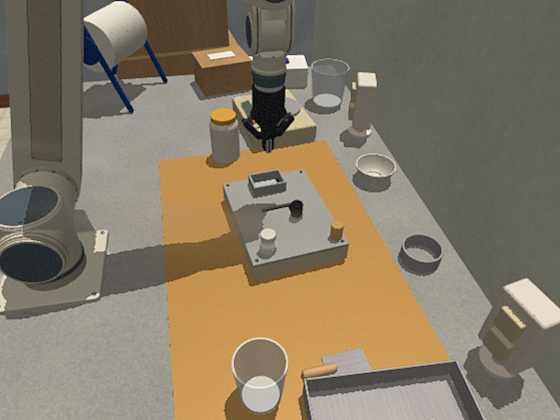

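The side view shows the knob at the far end of leg two, near (296,208). The vial, weight, beaker, spatula and jar all look unmoved. I'll put numbers on that.

```bash
python3 - <<'E'
from fr import *
np.set_printoptions(precision=4,suppress=True)
s0=load("side0.npz");s=load("side9.npz")
for z in(.106,.066):print("end proj",z,proj(s,np.r_[toW((.03,-.03)),z]))
g=s["img"].astype(int);m=((g.max(2)<40)).astype(np.uint8);m[:198]=0;m[222:]=0;m[:,:286]=0;m[:,310:]=0
n,l,st,c=cv2.connectedComponentsWithStats(m);print(st[1:].tolist(),c[1:])
W=cloud(s);k=(W[...,2]>.1)&(W[...,2]<.112)&(m>0);P=(W[k][:,:2]-cc)@R;print("knobtop",k.sum(),P.mean(0),(P.min(0)+P.max(0))/2)
D=cv2.absdiff(s0["img"],s["img"]).max(2)
for n,(x0,y0,x1,y1) in dict(vial=(255,225,280,260),weight=(325,215,348,245),beaker=(230,338,292,412),jar=(207,108,243,165),spatula=(300,345,372,378)).items():
    print(n,"changed px",int((D[y0:y1,x0:x1]>40).sum()),"of",(y1-y0)*(x1-x0))
E
```

```text
end proj 0.106 [296.5316 203.1846]
end proj 0.066 [295.9376 215.0855]
[[288, 201, 14, 13, 105], [286, 206, 1, 1, 1], [296, 211, 1, 1, 1]] [[295.6667 205.8667]
 [286.     206.    ]
 [296.     211.    ]]
knobtop 62 [ 0.0285 -0.0356] [ 0.0288 -0.0352]
vial changed px 80 of 875
weight changed px 0 of 690
beaker changed px 0 of 4588
jar changed px 2 of 2052
spatula changed px 0 of 2376
```

```bash
python3 -m pendant '[0,-0.9,-0.5,0, 0,-0.9,0,0, 0,-0.9,0,0, 0,-0.9,0,0, 0,0,0,0]' >/dev/null; python3 - <<'E'
from fr import *
from station import manip
np.set_printoptions(precision=4,suppress=True)
t=manip.get_image("top");s=manip.get_image("side")
cv2.imwrite("pics/t10.png",cv2.resize(t["img"][150:265,195:335,::-1],None,fx=5,fy=5,interpolation=cv2.INTER_CUBIC))
cv2.imwrite("pics/s10.png",cv2.resize(s["img"][160:280,210:360,::-1],None,fx=5,fy=5,interpolation=cv2.INTER_CUBIC))
st=manip.get_state();print(st["clock"],st["ee_pos"],st["force"])
print("end at top z px crop",(proj(t,np.r_[toW((.03,-.03)),.106])-[195,150])*5)
E
```

```text
10.675 [0.4029 0.0928 0.2292] [-0.188  -0.2768 -0.6038]
end at top z px crop [384.7331 226.9231]
```

View pics/t10.png

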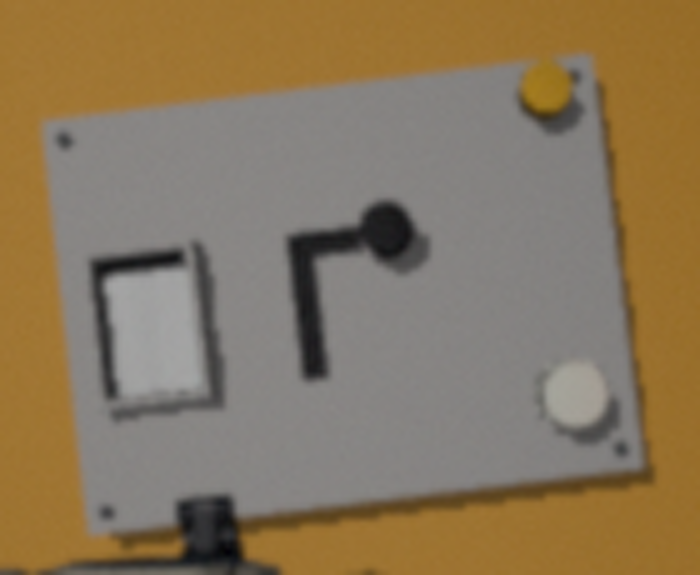

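View pics/s10.png

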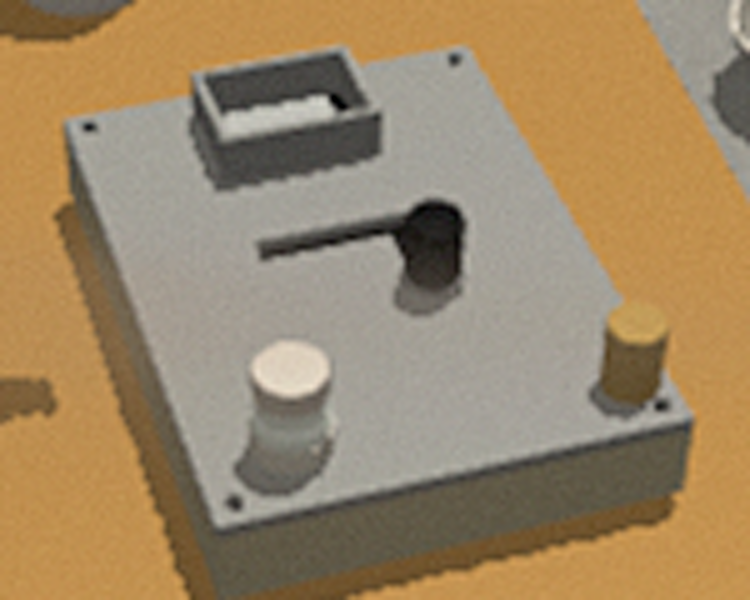

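In the top view the knob centre is at crop (386,231), against (385,227) predicted for the slot end. That is about 2 mm, within calibration. The blade fills the mouth, and the vial (576,393) and weight (546,88) are where they were.

```bash
python3 -c "
from station import manip
print(manip.finish_job())"
```

```text
the job is handed in; nothing more can be done
None
```

The gate is shut and the knob is at the locked end of the slot; the job was handed in at about 11 s. With the fingers shut, I pushed the knob along leg one to the corner, went over it, and pushed it sideways from its left. I met a hard stop at the end of each leg, and the highest wrist force I read was about 20 N at the corner stop. I did not grip or lift the knob.

**Knob position:** The last top view puts the knob within about 2 mm of the closed end. The tool also stopped where I had predicted for that end. A rough depth reading from the side camera put it about 5 mm beyond the end in y. I discounted it, because it came from few pixels and the slot wall rules that position out.

**Loose things:** The vial and weight show at the same pixels as before in the top view. The side-view comparison found no real change at the weight, beaker, jar or spatula. It did find some changed pixels at the vial, which I put down to the arm's shadow.

**Robot:** The arm ended clear of everything, with near-zero force on the tool.

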